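# Dispense one coffee pod and close the well

### The arm

A 6-joint arm with a two-finger parallel gripper is mounted at the origin on the work surface. World frame = base frame: x ahead of the robot, y to its left, z up, the work surface at z = 0. Lengths are in m, angles in degrees, forces in N, time in s.
With the tool pointing down it reaches from about 0.3 to 0.95 m from the base axis. Payload 3.1 kg.
Tool frame: the origin (TCP) lies midway between the tips of the shut fingers; the grasp point (between the pads) lies 19 mm behind it; z points along the fingers, x is the direction in which the jaws open and shut, and the axes are right-handed (so a half turn about z gives the same grasp; the last joint's range is limited). The gripper opens to 85 mm and grips with 20 to 120 N. Pads are 22 mm wide; open, the fingers measure 114 mm over their backs; the gripper's body (76 mm by 85 mm) begins 54 mm behind the grasp point. The pads swing forward as they close: fully open they stand 13 mm farther back than shut.
Start: joints at [-77.561, 17.653, 93.61, -0, 68.738, -3.994], TCP at [0.177, -0.599, 0.231] pointing down, gripper open.
Joint ranges: [-175.34, 175.34], [-45.06, 112.39], [2.9, 150.54], [-68.45, 248.45], [3.09, 151.38], [-168.51, 168.51]. Speed limits (degrees/s): [159.86, 159.86, 180, 180, 180, 180].

### API

Orientations are given as a 3x3 rotation matrix whose columns are the frame's x, y, z axes.
In Python, from station import observe, eyes, order gives the robot as it stands.
- The arm moves only by the tool jog_arm, never from a script. Its argument "commands" is a list that holds one entry, the list of rows, each a list of 7 numbers: the turn, a rotation vector about the tool's x, y, z in degrees, then the shift along the tool's x, y, z in cm, then the closure in counts, from 0 (fully open) to 255 (shut). In form: [[[rx, ry, rz, dx, dy, dz, gripper], ...]]. A call has 1 to 5 rows; each row is the pose to reach, as a shift and turn from the pose commanded when the call began, along the tool's axes at that moment; what a row does not reach only later rows make up. A row lasts 1/8 s, in which the tool goes at most 62.5 mm and 10.7 degrees, less where a joint would pass 70% of its speed; a pose out of reach is approached as far as the arm can. A call with a gripper value outside its range is refused whole. The fingers move at their own pace and stop on an object; "squeeze" is the grip in N (left out, the last holds). Time passes only in rows, so rows that repeat a pose let the fingers close. It gives the time, the measured TCP pose, the force and the opening at its end, in the units of the state.
- observe(): the state, without advancing time (a new reading comes with each control period).
- eyes.snapshot(name): name is "side" or "top"; returns a dict with "frame" (400x640x3 uint8, red, green, blue), "depth" (400x640 float32, m along the optical axis (not along the pixel's ray), 0 where there is no reading), "camera_matrix" (3x3 intrinsics, pixels), "k1" (the pictures are not rectified: a ray, as slopes to the right and down, at radius r is drawn at 1 + k1 r^2 times it, then the intrinsics apply), "eye" and "orientation" of the camera in the world. Camera axes: x right, y down, z forward; pixel columns grow to the right and rows downward; lengths in m; the calibration is good to about 2 mm. A picture is of the moment at which its call begins.
- order.finish_job(): hands the job in, once; it reports no verdict.
The state is a dict: "clock": time; "joint_positions": joint angles; "joint_velocities": joint speeds; "joint_torque": joint torques, N m; "ee_pos": TCP position; "orientation": TCP orientation; "contact_force": force on the tool from outside, world axes, zero at the start; "ft_torque": the same for the moment, N m; "grip_width": finger opening in m.
Only numpy, scipy, OpenCV 4.12 (cv2) and the standard library are available. Lean on these libraries where they do the work, as an engineer would, in place of code of your own. Each camera call takes 0.05 s, during which the arm holds its last target. There are 200 camera calls.

### The job

Get one coffee pod out of the steel pod dispenser: slide the cover of its pick-up well fully open, push the sprung plunger all the way in to its stop so that the lowest pod drops into the well, and let the plunger spring right back. Then slide the cover fully shut over the pod. Dispense only the one pod, and leave the mug, the tamper and the glass decanter where they stand.

Things in the scene. Friction and masses are not known exactly. Their poses are not given: they have to be found in the camera images.
- dispenser: Steel pod dispenser, fixed. Origin on the counter under the centre of its upright pod magazine (50 mm square, top at 132 mm; the pods lie on a shelf at 60 mm). Its +y is the way pods are pushed out, +x the way the well's cover opens, z up. The plunger guide reaches back to y = -68 mm, top at 87 mm.
- well (a point): Middle of the mouth of the open-topped pick-up well, at dispenser (0, 67, 54) mm. Inside 68 mm (x) by 74 mm (y), floor 5 mm above the counter. A backstop wall on its far side (y = 106 to 110 mm) rises to 86 mm. Two runners carry the opened cover out to dispenser x = 116 mm.
- plunger (a joint): Plunger travel in m: 0 = out at rest, 0.055 = fully in, at its stop; slides along the dispenser's +y. A spring brings it back by itself: about 4 N to start, 9 N fully in. Each full stroke pushes out the lowest pod; on the return the next pod falls into its place.
- push_plate (a point): Centre of the outer face (facing -y of the dispenser) of the black upright plate at the plunger's outer end. Plate 50 mm wide (x), 50 mm high (z 50 to 100 mm above the counter), 8 mm thick, nothing behind it; moves with the plunger. At rest it lies at dispenser (0, -134, 75) mm.
- cover (a joint): Position of the well's flat steel sliding cover in m: 0 = shut over the well, 0.074 = fully open; it slides along +x of the dispenser with about 1.5 N friction and stays where it is left. It starts shut or a little open.
- cover_fin (a point): Centre of the black upright fin on top of the cover, by which it is pushed either way: 6 mm thick (x), 40 mm wide (y), 30 mm high. The point is 74 mm above the counter (fin from 59 to 89 mm; the cover's top face is at 59 mm). With the cover shut it lies at dispenser (0, 70, 74) mm; it moves with the cover.
- pod_low_center (a point): Centre of the lowest of three like aluminium coffee pods (40 mm across, 22 mm high, 30 g) stacked loose in the magazine: the one to be dispensed.
- pod_mid_center (a point): Centre of the middle pod, which stays in the magazine.
- pod_top_center (a point): Centre of the top pod, which stays in the magazine.
- mug: White mug, 80 mm across, 90 mm high, origin under its centre; bystander.
- tamper: Steel coffee tamper standing upright, 58 mm across, 86 mm high, origin under its centre; bystander.
- decanter: Glass coffee decanter with black lid and handle, 124 mm across, 140 mm high, handle to 98 mm along its +y, origin under its centre; bystander.
Things that resemble listed ones, but are neither listed nor needed, are in the scene too. What is shaped like the part that bears pod_top_center but blue or orange is not meant.

How it is judged:
By the outcome, as a careful person would: the job done as asked, in the order asked, and still so for the second after the job is handed in, with the robot touching nothing.
It also fails if it takes over 56 s, if anything falls off the work surface, if the arm or the gripper's body presses on something with over 40 N, if the wrist force passes 120 N, or if a joint passes its speed limit or range.

## Working session

There is one attempt and no reset: what is moved stays moved. The work goes in short steps, Python scripts to look and compute and a tool call to move; the robot and the scene stay as the last step left them, time stands still between calls to the robot, and variables do not carry over. Pictures are saved under pics/ and viewed, about 8 in all and at most 12, crops included, and the job is handed in when it is done.

Besides the shell and the picture viewer there is one more tool, called after ">>>" by a JSON object that holds its "name" and its "arguments", one argument or row to a line. jog_arm: Moves the arm, as the interface text tells. Its arguments: {"type":"object","properties":{"commands":{"type":"array"},"squeeze":{"type":"number"}},"required":["commands"]}

```bash
mkdir -p pics; cat > h.py <<'E'
import numpy as np, cv2
from station import observe, eyes, order
def snap(n):
    s=eyes.snapshot(n); np.savez(f'{n}.npz',**s); return s
def load(n): return dict(np.load(f'{n}.npz'))
def save(s,f,crop=None,scale=1):
    im=s['frame'][:,:,::-1]
    if crop: im=im[crop[1]:crop[3],crop[0]:crop[2]]
    cv2.imwrite(f'pics/{f}.png',cv2.resize(im,None,fx=scale,fy=scale,interpolation=cv2.INTER_CUBIC))
def rays(s,uv):
    K=np.array(s['camera_matrix']);k=float(s['k1'])
    p=cv2.undistortPoints(np.array(uv,float).reshape(-1,1,2),K,np.array([k,0,0,0,0]))[:,0]
    return np.c_[p,np.ones(len(p))]
def onplane(s,uv,z):
    d=rays(s,uv)@np.array(s['orientation']).T; e=np.array(s['eye'])
    return e+d*((z-e[2])/d[:,2])[:,None]
def bydepth(s,uv):
    uv=np.array(uv,int).reshape(-1,2)
    z=s['depth'][uv[:,1],uv[:,0]]
    return np.array(s['eye'])+(rays(s,uv)*z[:,None])@np.array(s['orientation']).T
E
python3 - <<'E'
from h import *
for n in('top','side'):
    s=snap(n); save(s,n+'0',scale=1.25); print(n,s['eye'],s['orientation'],s['camera_matrix'],s['k1'])
print(observe())
E
```

```text
top [0.46729744 0.11027061 0.80908892] [[ 0.02858848 -0.99389479  0.10656384]
 [-0.99958053 -0.02891936 -0.00156072]
 [ 0.00463295 -0.10647452 -0.99430464]] [[416.27577867   0.         321.75747337]
 [  0.         416.27577867 197.73975062]
 [  0.           0.           1.        ]] -0.09767236635703751
side [0.17224975 0.52262427 0.61960874] [[-0.70973059 -0.48098388  0.51472031]
 [-0.70438139  0.47271478 -0.52951637]
 [ 0.01137293 -0.73837338 -0.67429624]] [[374.00584282   0.         320.18927296]
 [  0.         374.00584282 197.06054255]
 [  0.           0.           1.        ]] 0.013738832142386347
{'clock': 0.1, 'joint_positions': array([-7.75609313e+01,  1.77009473e+01,  9.36846945e+01,  4.28713403e-04,
        6.87381324e+01, -3.99299318e+00]), 'joint_velocities': array([ 0.00886693, -0.112314  , -0.11727311, -0.09187532, -0.03993951,
        0.03683975]), 'joint_torque': array([-5.97315579e-05, -4.16408658e+01, -2.77645969e+01, -1.45002955e-04,
        4.06084175e-03,  1.96449218e-05]), 'ee_pos': array([ 0.17661318, -0.59872021,  0.23012585]), 'orientation': array([[ 2.82875127e-01, -9.59156636e-01, -4.58514237e-04],
       [-9.59154326e-01, -2.82875455e-01,  2.11105580e-03],
       [-2.15453560e-03, -1.57379263e-04, -9.99997667e-01]]), 'contact_force': array([ 0.59915641, -0.04860202,  0.52249542]), 'ft_torque': array([-0.00025933,  0.05562841,  0.01561177]), 'grip_width': 0.08547362830707451}
```

View pics/top0.png

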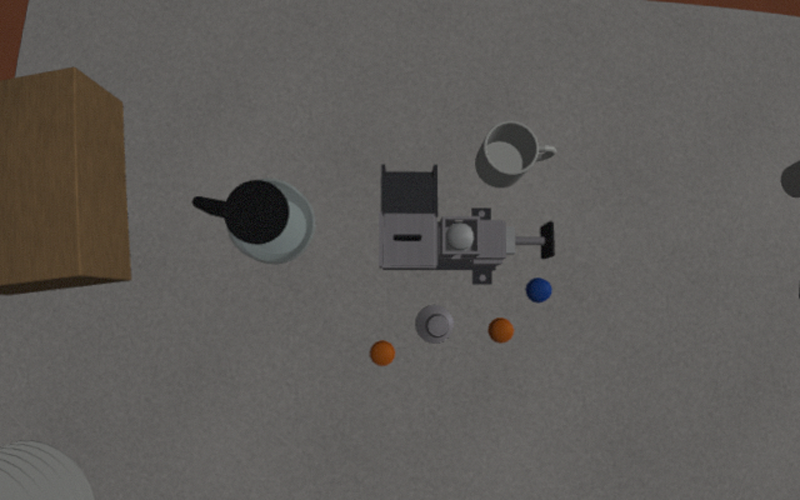

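View pics/side0.png

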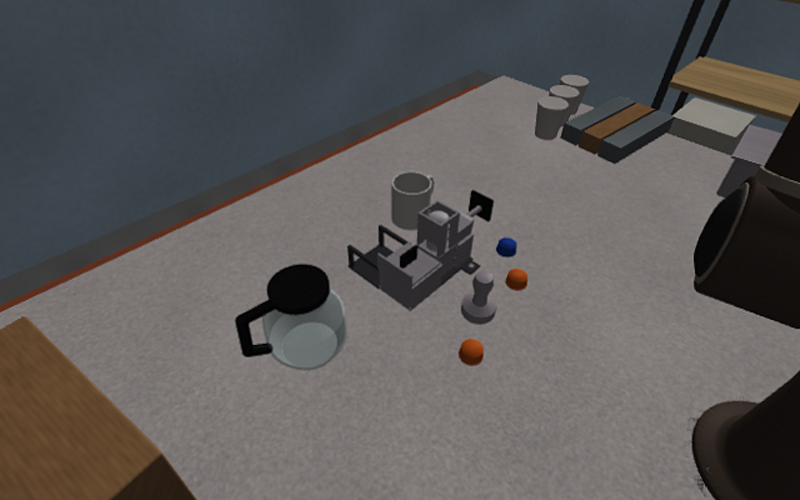

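The top picture shows the dispenser at the centre, in displayed pixels:
- Black fin (407,238), magazine with pod (460,237), black push plate (548,240), runners at (382-437,165).
- Mug (511,150), tamper (435,324), decanter (258,212).

Things that could be mistaken for the pod are the blue ball (539,290) and the orange balls (501,330) and (382,353). For the plate or fin, the other black parts are the decanter's lid and handle. The fin on the steel cover and the plate on the rod match the description.

```bash
python3 - <<'E'
from h import *
s=load('top'); im=s['frame']
save(s,'crop1',(270,80,470,300),2.7)
g=im.max(2)
m=(g<45).astype(np.uint8); m[:,:285]=0;m[:,460:]=0;m[:120]=0;m[250:]=0
n,l,st,c=cv2.connectedComponentsWithStats(m)
for i in range(1,n):
    if st[i,4]>30:
        ys,xs=np.where(l==i); P=bydepth(s,np.c_[xs,ys])
        P=P[P[:,2]>0.03]
        print(st[i],c[i]); 
        if len(P): print(len(P),P.mean(0).round(4),np.percentile(P,[2,50,98],axis=0).round(4).tolist(), cv2.minAreaRect(np.c_[xs,ys].astype(np.int32)))
        if len(P): 
            top=P[P[:,2]>P[:,2].max()-.006]; print('top',len(top),top.mean(0).round(4),top.min(0).round(4),top.max(0).round(4))
# steel points: well cover plane
vs,us=np.mgrid[125:245,295:450]; uv=np.c_[us.ravel(),vs.ravel()]
P=bydepth(s,uv)
for nm,a,b in(('cover',.055,.064),('mag',.126,.138),('guide',.08,.094)):
    q=P[(P[:,2]>a)&(P[:,2]<b)]
    print(nm,len(q),cv2.minAreaRect((q[:,:2]*1000).astype(np.float32)),np.median(q,0))
E
```

```text
[ 306  132   44   40 1384] [327.50289017 153.19219653]
179 [0.6314 0.096  0.0719] [[0.5411, 0.0607, 0.0521], [0.6342, 0.0653, 0.0552], [0.67, 0.1416, 0.3889]] ((327.5, 151.5), (39.0, 43.0), 90.0)
top 4 [0.4673 0.1103 0.8091] [0.4673 0.1103 0.8091] [0.4673 0.1103 0.8091]
[378 167  14   8  59] [385.28813559 169.55932203]
[371 177  10  23  64] [378.109375 185.3125  ]
64 [0.5667 0.0137 0.1068] [[0.5435, 0.0115, 0.0771], [0.5722, 0.0123, 0.1082], [0.5809, 0.0244, 0.1206]] ((375.5, 188.0), (22.0, 9.0), 90.0)
top 22 [0.5603 0.012  0.1186] [0.5422 0.0115 0.1165] [0.5792 0.0125 0.121 ]
[432 178  11  29 252] [437.75       192.08730159]
252 [ 0.5599 -0.0933  0.0929] [[0.5381, -0.0989, 0.0615], [0.5593, -0.0932, 0.0956], [0.5832, -0.0916, 0.1028]] ((437.0, 192.0), (28.0, 10.0), 90.0)
top 1 [0.4673 0.1103 0.8091] [0.4673 0.1103 0.8091] [0.4673 0.1103 0.8091]
[315 188  22   5 100] [325.78 189.88]
100 [0.5581 0.1026 0.0911] [[0.5571, 0.0848, 0.0636], [0.5584, 0.1022, 0.0888], [0.5619, 0.1213, 0.0926]] ((325.5, 190.0), (4.0, 21.0), 90.0)
top 1 [0.4673 0.1103 0.8091] [0.4673 0.1103 0.8091] [0.4673 0.1103 0.8091]
[350 207  46  20 364] [374.33516484 214.45604396]
32 [0.5329 0.0302 0.0418] [[0.5289, 0.0062, 0.0325], [0.5332, 0.0286, 0.036], [0.5338, 0.0544, 0.0584]] ((371.948486328125, 215.4163055419922), (44.656436920166016, 17.32521629333496), 13.392498970031738)
top 9 [0.5331 0.037  0.0571] [0.5327 0.0139 0.0558] [0.5337 0.0555 0.059 ]
cover 2122 ((604.593505859375, 26.274826049804688), (159.92445373535156, 233.8195037841797), 4.616528034210205) [0.55764761 0.09134883 0.06001355]
mag 501 ((558.6805419921875, 33.4892692565918), (49.555992126464844, 49.739410400390625), 1.287958025932312) [0.56027305 0.03321386 0.13041752]
guide 1279 ((602.8529052734375, 27.440704345703125), (149.8979949951172, 239.60601806640625), 4.496007919311523) [ 0.56214548 -0.01837323  0.08790821]
```

View pics/crop1.png

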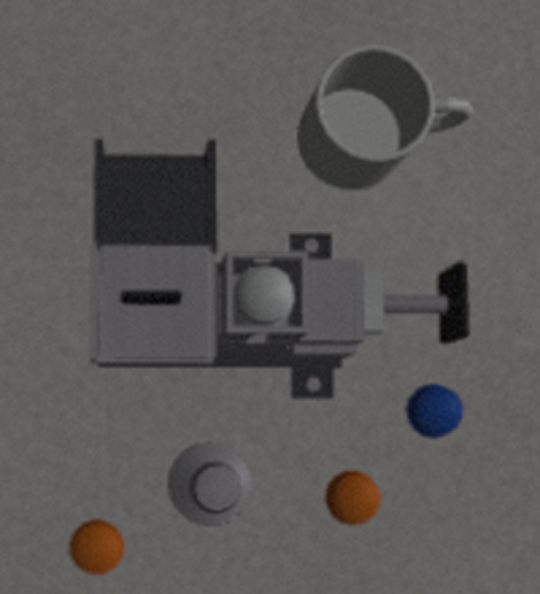

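The crop confirms the choice: fin at crop (151,297) on the steel cover, plate at (455,302), and the cover shut with its runners toward +x. From depth, the magazine is at (0.559, 0.0335), the fin at (0.558, 0.103) and the plate face at about (0.5605, -0.100). Yaw is about 1°. I'm moving above the -x side of the fin with the fingers shut.

>>> {"name": "jog_arm", "arguments": {
  "commands": [
    [[0,0,-74.5,-57.8,-52.8,0,255],[0,0,-74.5,-57.8,-52.8,0,255],[0,0,-74.5,-57.8,-52.8,0,255],[0,0,-74.5,-57.8,-52.8,0,255],[0,0,-74.5,-57.8,-52.8,0,255]]
  ]
}}

```text
clock: 0.72
ee_pos: [0.314, -0.3165, 0.231]
orientation: [[0.942, -0.335, 0.0], [-0.335, -0.942, 0.0], [0.0, -0.0, -1.0]]
contact_force: [0.8, -0.7, 0.6]
grip_width: -0.0001
```

```bash
python3 - <<'E'
from h import *
s=load('top')
for n,uv,z in(('mug',(409,120),.09),('tamper base',(348,259),.02),('tamper knob',(350,260),.086)): print(n,onplane(s,[uv],z).round(3))
E
```

```text
mug [[ 0.689 -0.043  0.09 ]]
tamper base [[0.437 0.056 0.02 ]]
tamper knob [[0.438 0.057 0.086]]
```

>>> {"name": "jog_arm", "arguments": {
  "commands": [
    [[0,0,-20.5,5.3,-46.6,0,255],[0,0,-20.5,5.3,-46.6,0,255],[0,0,-20.5,5.3,-46.6,0,255],[0,0,-20.5,5.3,-46.6,0,255],[0,0,-20.5,5.3,-46.6,0,255]]
  ]
}}

```text
clock: 1.35
ee_pos: [0.4527, -0.0365, 0.2312]
orientation: [[1.0, 0.011, 0.0], [0.011, -1.0, -0.0], [0.0, 0.0, -1.0]]
contact_force: [0.7, -1.2, 0.6]
grip_width: -0.0004
```

```bash
cat >> h.py <<'E'
def to(x,y,z,yaw=1.0):
    o=observe();R=o['orientation']; d=R.T@(np.array([x,y,z])-o['ee_pos'])*100
    c,s_=np.cos(np.radians(yaw)),np.sin(np.radians(yaw))
    Rt=np.array([[c,s_,0],[s_,-c,0],[0,0,-1]])
    rv=np.degrees(cv2.Rodrigues(R.T@Rt)[0].ravel())
    print(o['clock'],o['ee_pos'].round(4),'F',o['contact_force'].round(1),'turn',rv.round(1),'shift cm',d.round(2))
E
python3 -c "
from h import *
to(.52,.108,.15)"
```

```text
1.35 [ 0.4527 -0.0365  0.2312] F [ 0.7 -1.2  0.6] turn [ 0.  -0.  -0.3] shift cm [  6.89 -14.38   8.12]
```

>>> {"name": "jog_arm", "arguments": {
  "commands": [
    [[0,0,0,6.5,-14,0,255],[0,0,0,6.5,-14,0,255],[0,0,0,6.5,-14,2,255],[0,0,0,6.5,-14,8,255],[0,0,0,6.5,-14,8,255]]
  ]
}}

```text
clock: 1.98
ee_pos: [0.5102, 0.1021, 0.146]
orientation: [[1.0, 0.012, -0.013], [0.012, -1.0, -0.002], [-0.014, 0.001, -1.0]]
contact_force: [-1.6, -0.4, -0.4]
grip_width: -0.0001
```

```bash
python3 -c "
from h import *
to(.52,.108,.07)
s=snap('side');save(s,'side1',(250,120,450,290),3)"
```

```text
1.975 [0.5102 0.1021 0.146 ] F [-1.6 -0.4 -0.4] turn [ 0.1  0.8 -0.3] shift cm [ 1.09 -0.59  7.59]
```

View pics/side1.png

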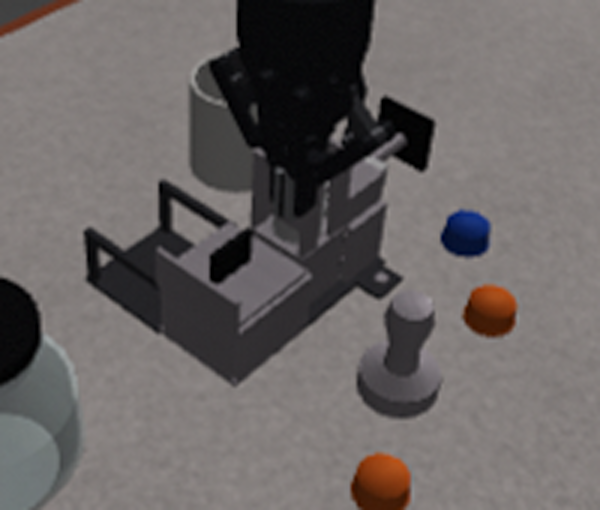

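The picture shows the shut fingers, at crop (300,200), hanging behind the fin at (230,255). The tamper, at (400,350), is clear. I'll go down beside the fin.

>>> {"name": "jog_arm", "arguments": {
  "commands": [
    [[0,0,0,1.2,-0.6,0,255],[0,0,0,1.2,-0.6,3,255],[0,0,0,1.2,-0.6,7,255],[0,0,0,1.2,-0.6,7,255],[0,0,0,1.2,-0.6,7,255]]
  ]
}}

```text
clock: 2.65
ee_pos: [0.5302, 0.1085, 0.0838]
orientation: [[1.0, 0.011, 0.005], [0.011, -1.0, 0.001], [0.005, -0.001, -1.0]]
contact_force: [0.5, -0.5, 0.5]
grip_width: -0.0002
```

```bash
python3 -c "
from h import *
to(.53,.108,.072)"
```

```text
2.65 [0.5302 0.1085 0.0838] F [ 0.5 -0.5  0.5] turn [-0.  -0.3 -0.4] shift cm [-0.03  0.05  1.18]
```

>>> {"name": "jog_arm", "arguments": {
  "commands": [
    [[0,0,0,0,0,1.2,255],[0,0,0,0.5,0,1.2,255],[0,0,0,1.5,0,1.2,255],[0,0,0,3,0,1.2,255],[0,0,0,4.5,0,1.2,255]]
  ]
}}

```text
clock: 3.28
ee_pos: [0.5737, 0.1092, 0.0694]
orientation: [[1.0, 0.011, -0.0], [0.011, -1.0, 0.0], [-0.0, -0.0, -1.0]]
contact_force: [-2.2, 0.6, 1.8]
grip_width: -0.0
```

```bash
python3 -c "
from h import *
to(.6145,.109,.072)"
```

```text
3.275 [0.5737 0.1092 0.0694] F [-2.2  0.6  1.8] turn [-0.   0.  -0.4] shift cm [ 4.08  0.06 -0.26]
```

>>> {"name": "jog_arm", "arguments": {
  "commands": [
    [[0,0,0,1,0,-0.2,255],[0,0,0,2,0,-0.2,255],[0,0,0,3,0,-0.2,255],[0,0,0,3.6,0,-0.2,255],[0,0,0,3.8,0,-0.2,255]]
  ]
}}

```text
clock: 3.9
ee_pos: [0.6111, 0.1093, 0.0713]
orientation: [[1.0, 0.011, 0.0], [0.011, -1.0, 0.0], [0.0, -0.0, -1.0]]
contact_force: [-1.6, 0.4, 1.0]
grip_width: 0.0001
```

>>> {"name": "jog_arm", "arguments": {
  "commands": [
    [[0,0,0,0.1,0,0,255],[0,0,0,0.2,0,0,255],[0,0,0,0.2,0,0,255]]
  ]
}}

```text
clock: 4.28
ee_pos: [0.6126, 0.1094, 0.0713]
orientation: [[1.0, 0.011, 0.0], [0.011, -1.0, 0.0], [0.0, -0.0, -1.0]]
contact_force: [-1.1, 1.0, -0.3]
grip_width: 0.0
```

Not at the stop yet. I'll keep creeping until the force rises.

>>> {"name": "jog_arm", "arguments": {
  "commands": [
    [[0,0,0,0.1,0,0,255],[0,0,0,0.2,0,0,255],[0,0,0,0.3,0,0,255],[0,0,0,0.3,0,0,255]]
  ]
}}

```text
clock: 4.78
ee_pos: [0.6141, 0.1094, 0.0713]
orientation: [[1.0, 0.011, -0.004], [0.011, -1.0, -0.0], [-0.004, 0.0, -1.0]]
contact_force: [-5.8, 2.0, 4.0]
grip_width: -0.0002
```

>>> {"name": "jog_arm", "arguments": {
  "commands": [
    [[0,0,0,0.1,0,0,255],[0,0,0,0.2,0,0,255],[0,0,0,0.2,0,0,255]]
  ]
}}

```text
clock: 5.15
ee_pos: [0.6141, 0.1094, 0.0712]
orientation: [[1.0, 0.011, -0.008], [0.011, -1.0, -0.0], [-0.008, 0.0, -1.0]]
contact_force: [-9.3, 0.5, 7.7]
grip_width: -0.0
```

```bash
cat >> h.py <<'E'
def fin(s):
    """black fin on the cover seen from above: pixels dark, depth 0.08..0.096"""
    m=(s['frame'].max(2)<45); m[:,:300]=0;m[:,345:]=0;m[:110]=0;m[215:]=0
    v,u=np.where(m); P=bydepth(s,np.c_[u,v]); P=P[(P[:,2]>.08)&(P[:,2]<.097)]
    return len(P),P.mean(0).round(4),P.min(0).round(3),P.max(0).round(3)
E
python3 -c "
from h import *
to(.6145,.109,.072)
s=snap('side');save(s,'side2',(220,90,450,290),3)"
```

```text
5.15 [0.6141 0.1094 0.0712] F [-9.3  0.5  7.7] turn [ 0.   0.5 -0.3] shift cm [ 0.04  0.04 -0.08]
```

View pics/side2.png

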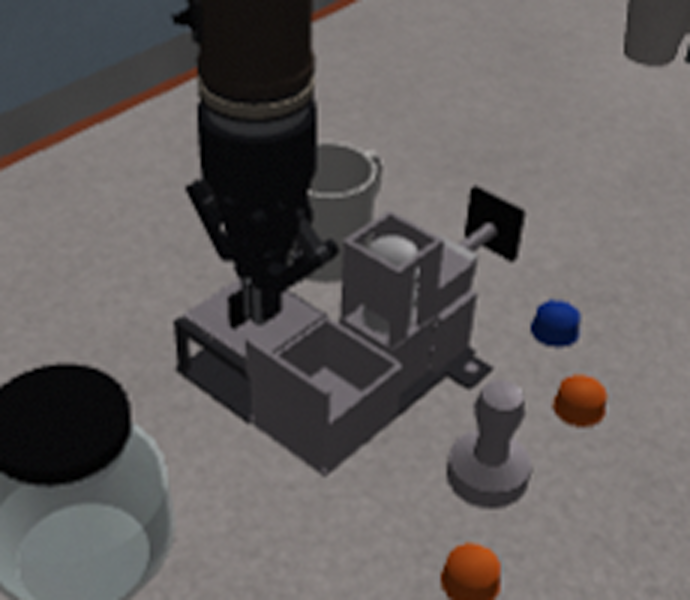

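The well is now fully open at crop (335,370), with the cover against its stop: force rose to 9 N with no more travel. Next I back off, lift, and go over to the plate.

>>> {"name": "jog_arm", "arguments": {
  "commands": [
    [[0,0,0,-1.2,0,0,255],[0,0,0,-1.2,0,-4,255],[0,0,0,-1.2,0,-9,255],[0,0,0,-1.2,0,-11,255],[0,0,0,-1.2,4,-11,255]]
  ]
}}

```text
clock: 5.82
ee_pos: [0.6086, 0.0707, 0.1842]
orientation: [[1.0, 0.015, 0.007], [0.015, -1.0, 0.001], [0.007, -0.001, -1.0]]
contact_force: [1.5, 0.1, -0.4]
grip_width: 0.0002
```

```bash
python3 -c "
from h import *
s=snap('top');print(fin(s))
to(.561,-.135,.175)"
```

```text
(17, array([0.63  , 0.0902, 0.0884]), array([0.628, 0.086, 0.083]), array([0.633, 0.095, 0.093]))
5.875 [0.6073 0.0645 0.1825] F [-1.3 -2.6 -0.4] turn [ 0.3 -0.2 -0.3] shift cm [-4.87 19.89  0.83]
```

>>> {"name": "jog_arm", "arguments": {
  "commands": [
    [[0,0,0,-4.8,19.6,0,255],[0,0,0,-4.8,19.6,0,255],[0,0,0,-4.8,19.6,0,255],[0,0,0,-4.8,19.6,0,255],[0,0,0,-4.8,19.6,0,255]]
  ]
}}

```text
clock: 6.5
ee_pos: [0.56, -0.128, 0.1807]
orientation: [[1.0, 0.009, -0.0], [0.009, -1.0, 0.001], [-0.0, -0.001, -1.0]]
contact_force: [-1.1, 0.5, -0.1]
grip_width: 0.0002
```

```bash
python3 -c "
from h import *
to(.561,-.137,.072)"
```

```text
6.5 [ 0.56   -0.128   0.1807] F [-1.1  0.5 -0.1] turn [-0.   0.  -0.5] shift cm [ 0.09  0.91 10.87]
```

>>> {"name": "jog_arm", "arguments": {
  "commands": [
    [[0,0,0,0.1,0.9,0,255],[0,0,0,0.1,0.9,5,255],[0,0,0,0.1,0.9,10.5,255],[0,0,0,0.1,0.9,10.5,255],[0,0,0,0.1,0.9,10.5,255]]
  ]
}}

```text
clock: 7.12
ee_pos: [0.563, -0.1359, 0.0776]
orientation: [[1.0, 0.013, 0.002], [0.013, -1.0, -0.001], [0.002, 0.001, -1.0]]
contact_force: [-0.2, 0.6, -0.2]
grip_width: 0.0002
```

```bash
python3 -c "
from h import *
to(.561,-.0565,.074)
s=snap('side');save(s,'side3',(300,100,480,250),3)"
```

```text
7.125 [ 0.563  -0.1359  0.0776] F [-0.2  0.6 -0.2] turn [ 0.  -0.1 -0.3] shift cm [-0.1  -7.94  0.36]
```

View pics/side3.png

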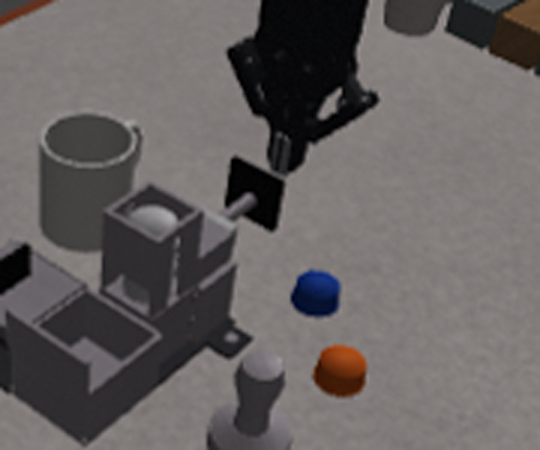

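The shut fingers, at crop (285,150), stand just behind the plate (255,190). The way in is clear of the mug. I'll push now.

>>> {"name": "jog_arm", "arguments": {
  "commands": [
    [[0,0,0,-0.1,-1.5,0.3,255],[0,0,0,-0.1,-2.5,0.3,255],[0,0,0,-0.1,-3.5,0.3,255],[0,0,0,-0.1,-4.5,0.3,255],[0,0,0,-0.1,-5.5,0.3,255]]
  ]
}}

```text
clock: 7.8
ee_pos: [0.5603, -0.083, 0.0748]
orientation: [[1.0, 0.014, 0.001], [0.014, -1.0, -0.005], [0.001, 0.005, -1.0]]
contact_force: [-3.2, -8.7, 4.2]
grip_width: -0.0002
```

>>> {"name": "jog_arm", "arguments": {
  "commands": [
    [[0,0,0,0,-0.7,0,255],[0,0,0,0,-1.4,0,255],[0,0,0,0,-2,0,255],[0,0,0,0,-2,0,255]]
  ]
}}

```text
clock: 8.3
ee_pos: [0.5597, -0.0629, 0.0747]
orientation: [[1.0, 0.014, 0.0], [0.014, -1.0, -0.004], [0.0, 0.004, -1.0]]
contact_force: [-3.0, -7.6, 4.7]
grip_width: -0.0
```

>>> {"name": "jog_arm", "arguments": {
  "commands": [
    [[0,0,0,0,-0.3,0,255],[0,0,0,0,-0.5,0,255],[0,0,0,0,-0.7,0,255],[0,0,0,0,-0.7,0,255]]
  ]
}}

```text
clock: 8.8
ee_pos: [0.5596, -0.0564, 0.0748]
orientation: [[1.0, 0.014, 0.0], [0.014, -1.0, -0.005], [0.0, 0.005, -1.0]]
contact_force: [-2.7, -9.0, 3.6]
grip_width: 0.0001
```

>>> {"name": "jog_arm", "arguments": {
  "commands": [
    [[0,0,0,0,-0.15,0,255],[0,0,0,0,-0.3,0,255],[0,0,0,0,-0.3,0,255]]
  ]
}}

```text
clock: 9.18
ee_pos: [0.5596, -0.0559, 0.0748]
orientation: [[1.0, 0.015, 0.0], [0.015, -1.0, -0.009], [0.0, 0.009, -1.0]]
contact_force: [-3.4, -14.3, 4.1]
grip_width: 0.0001
```

The stop was met at y = -0.056 with the force rising. One more firm nudge, then I'll retreat along -y.

>>> {"name": "jog_arm", "arguments": {
  "commands": [
    [[0,0,0,0,-0.2,0,255],[0,0,0,0,-0.2,0,255]]
  ]
}}

```text
clock: 9.43
ee_pos: [0.5596, -0.0558, 0.0749]
orientation: [[1.0, 0.016, 0.001], [0.016, -1.0, -0.012], [0.0, 0.012, -1.0]]
contact_force: [-3.2, -20.5, 3.8]
grip_width: -0.0001
```

```bash
python3 -c "
from h import *
s=snap('side');save(s,'side4',(270,100,450,250),3)
to(.561,-.145,.075)"
```

```text
9.475 [ 0.5596 -0.0558  0.0749] F [ -3.9 -20.4   4.4] turn [ 0.7 -0.  -0.1] shift cm [-0.01  8.92  0.1 ]
```

View pics/side4.png

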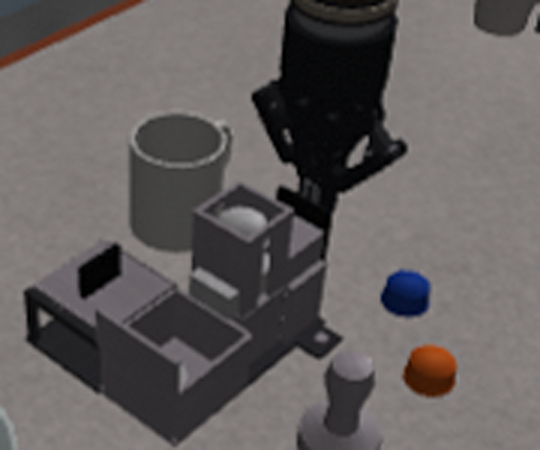

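The ram shows out of the magazine front at crop (215,290), and something light lies in the well at (178,355). I'll let the plunger out in a controlled way.

>>> {"name": "jog_arm", "arguments": {
  "commands": [
    [[0,0,0,0,2,0,255],[0,0,0,0,4,0,255],[0,0,0,0,6,0,255],[0,0,0,0,8,0,255],[0,0,0,0,9.3,0,255]]
  ]
}}

```text
clock: 10.1
ee_pos: [0.5602, -0.1427, 0.0729]
orientation: [[1.0, 0.01, -0.001], [0.01, -1.0, 0.001], [-0.001, -0.001, -1.0]]
contact_force: [-0.2, 0.1, -1.1]
grip_width: 0.0
```

>>> {"name": "jog_arm", "arguments": {
  "commands": [
    [[0,0,0,0,0,-5,255],[0,0,0,0,0,-10.5,255],[0,0,0,0,0,-10.5,255]]
  ]
}}

```text
clock: 10.48
ee_pos: [0.5646, -0.1433, 0.1837]
orientation: [[1.0, 0.011, 0.011], [0.011, -1.0, -0.003], [0.011, 0.003, -1.0]]
contact_force: [1.1, 0.4, -1.4]
grip_width: 0.0002
```

```bash
python3 -c "
from h import *
s=snap('top');save(s,'top5',(280,90,470,270),3);print(fin(s))
m=s['frame'].max(2)<45;m[:,:415]=0;m[:,460:]=0;m[:170]=0;m[215:]=0
v,u=np.where(m);P=bydepth(s,np.c_[u,v]);P=P[(P[:,2]>.06)&(P[:,2]<.11)];
if len(P): print('plate',len(P),np.percentile(P,[2,50,98],axis=0).round(4).tolist())
s=snap('side');save(s,'side5',(250,100,450,250),3)
to(.66,.109,.175)"
```

```text
(68, array([0.6297, 0.1051, 0.0882]), array([0.628, 0.086, 0.083]), array([0.633, 0.124, 0.093]))
plate 251 [[0.5382, -0.0987, 0.0637], [0.5593, -0.0932, 0.0957], [0.5832, -0.0917, 0.1027]]
10.575 [ 0.5606 -0.142   0.1786] F [-0.4 -0.1 -0.6] turn [-0.  -0.  -0.3] shift cm [ 10.22 -24.99   0.37]
```

View pics/top5.png

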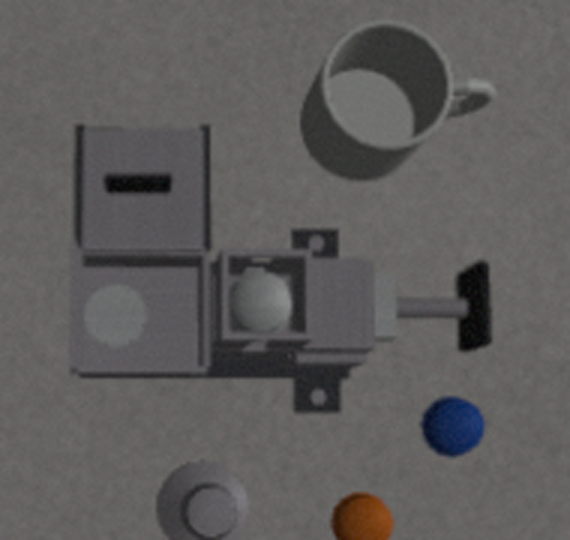

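The pod lies flat in the well at crop (115,315). The plate (475,305) is back at rest with the same coordinates as before, and the fin is at the open position (138,183). Now over to the +x side of the fin.

>>> {"name": "jog_arm", "arguments": {
  "commands": [
    [[0,0,0,10.8,-25,0,255],[0,0,0,10.8,-25,0,255],[0,0,0,10.8,-25,0,255],[0,0,0,10.8,-25,0,255],[0,0,0,10.8,-25,0,255]]
  ]
}}

```text
clock: 11.2
ee_pos: [0.6646, 0.1126, 0.1752]
orientation: [[1.0, 0.015, -0.005], [0.015, -1.0, 0.001], [-0.005, -0.001, -1.0]]
contact_force: [-0.5, 0.4, -0.6]
grip_width: 0.0001
```

>>> {"name": "jog_arm", "arguments": {
  "commands": [
    [[0,0,0,0,0,0,255],[0,0,0,0,0,0,255]]
  ]
}}

```text
clock: 11.45
ee_pos: [0.6643, 0.1073, 0.1768]
orientation: [[1.0, 0.01, -0.003], [0.01, -1.0, -0.001], [-0.003, 0.001, -1.0]]
contact_force: [0.2, 0.2, -0.2]
grip_width: -0.0001
```

```bash
python3 -c "
from h import *
to(.665,.108,.072)"
```

```text
11.45 [0.6643 0.1073 0.1768] F [ 0.2  0.2 -0.2] turn [ 0.1  0.2 -0.4] shift cm [ 0.1  -0.08 10.48]
```

>>> {"name": "jog_arm", "arguments": {
  "commands": [
    [[0,0,0,0.3,0,4,255],[0,0,0,0.3,0,8,255],[0,0,0,0.3,0,10.2,255],[0,0,0,0.3,0,10.4,255],[0,0,0,0.3,0,10.4,255]]
  ]
}}

```text
clock: 12.08
ee_pos: [0.6697, 0.1084, 0.0756]
orientation: [[1.0, 0.01, 0.002], [0.01, -1.0, 0.0], [0.002, -0.0, -1.0]]
contact_force: [1.1, 0.2, 0.7]
grip_width: -0.0003
```

>>> {"name": "jog_arm", "arguments": {
  "commands": [
    [[0,0,0,-1,0,0,255],[0,0,0,-2,0,0,255],[0,0,0,-3.5,0,0,255],[0,0,0,-5,0,0,255],[0,0,0,-6,0,0,255]]
  ]
}}

```text
clock: 12.7
ee_pos: [0.6087, 0.1082, 0.0754]
orientation: [[1.0, 0.012, 0.003], [0.012, -1.0, -0.0], [0.003, 0.0, -1.0]]
contact_force: [1.8, -1.4, 0.5]
grip_width: 0.0002
```

```bash
python3 -c "
from h import *
to(.5745,.108,.072)"
```

```text
12.7 [0.6087 0.1082 0.0754] F [ 1.8 -1.4  0.5] turn [ 0.  -0.2 -0.3] shift cm [-3.43 -0.02  0.33]
```

>>> {"name": "jog_arm", "arguments": {
  "commands": [
    [[0,0,0,-1,0,0,255],[0,0,0,-2,0,0,255],[0,0,0,-2.7,0,0,255],[0,0,0,-3.1,0,0,255],[0,0,0,-3.3,0,0,255]]
  ]
}}

```text
clock: 13.32
ee_pos: [0.5756, 0.108, 0.0743]
orientation: [[1.0, 0.011, 0.0], [0.011, -1.0, 0.0], [0.0, -0.0, -1.0]]
contact_force: [1.8, -0.9, 0.9]
grip_width: -0.0001
```

>>> {"name": "jog_arm", "arguments": {
  "commands": [
    [[0,0,0,-0.1,0,0,255],[0,0,0,-0.2,0,0,255],[0,0,0,-0.3,0,0,255],[0,0,0,-0.3,0,0,255]]
  ]
}}

```text
clock: 13.82
ee_pos: [0.5731, 0.1079, 0.0743]
orientation: [[1.0, 0.011, 0.001], [0.011, -1.0, 0.0], [0.001, -0.0, -1.0]]
contact_force: [3.0, 0.9, -0.3]
grip_width: -0.0005
```

>>> {"name": "jog_arm", "arguments": {
  "commands": [
    [[0,0,0,-0.1,0,0,255],[0,0,0,-0.2,0,0,255],[0,0,0,-0.2,0,0,255]]
  ]
}}

```text
clock: 14.2
ee_pos: [0.573, 0.1079, 0.0745]
orientation: [[1.0, 0.011, 0.006], [0.011, -1.0, 0.0], [0.006, -0.0, -1.0]]
contact_force: [6.2, 0.6, -3.7]
grip_width: 0.0004
```

>>> {"name": "jog_arm", "arguments": {
  "commands": [
    [[0,0,0,-0.1,0,0,255],[0,0,0,-0.2,0,0,255],[0,0,0,-0.2,0,0,255]]
  ]
}}

```text
clock: 14.58
ee_pos: [0.5729, 0.1079, 0.0747]
orientation: [[1.0, 0.011, 0.01], [0.011, -1.0, 0.001], [0.01, -0.001, -1.0]]
contact_force: [10.7, -0.2, -7.3]
grip_width: -0.0
```

The cover is at its shut stop. I'll back off along +x and lift clear.

>>> {"name": "jog_arm", "arguments": {
  "commands": [
    [[0,0,0,1,0,0,255],[0,0,0,1.5,0,0,255],[0,0,0,1.5,0,-4,255],[0,0,0,1.5,0,-9,255],[0,0,0,1.5,0,-12,255]]
  ]
}}

```text
clock: 15.2
ee_pos: [0.5839, 0.1081, 0.1966]
orientation: [[1.0, 0.011, 0.001], [0.011, -1.0, 0.0], [0.001, -0.0, -1.0]]
contact_force: [0.1, 0.8, -0.1]
grip_width: -0.0004
```

>>> {"name": "jog_arm", "arguments": {
  "commands": [
    [[0,0,0,4,16,-2,255],[0,0,0,4,16,-2,255],[0,0,0,4,16,-2,255],[0,0,0,4,16,-2,255],[0,0,0,4,16,-2,255]]
  ]
}}

```text
clock: 15.82
ee_pos: [0.6244, -0.0511, 0.2135]
orientation: [[1.0, 0.011, -0.003], [0.011, -1.0, 0.001], [-0.003, -0.001, -1.0]]
contact_force: [0.3, 0.1, -0.4]
grip_width: -0.0001
```

```bash
python3 -c "
from h import *
s=snap('top');save(s,'top6',scale=1.25);print(fin(s))
a=load('side')
to(.56,-.1,.2)"
```

```text
(64, array([0.5563, 0.103 , 0.0898]), array([0.554, 0.085, 0.086]), array([0.559, 0.121, 0.092]))
15.875 [ 0.6244 -0.0505  0.2135] F [ 0.3 -0.4  0.7] turn [-0.1  0.1 -0.3] shift cm [-6.5   4.87  1.36]
```

View pics/top6.png

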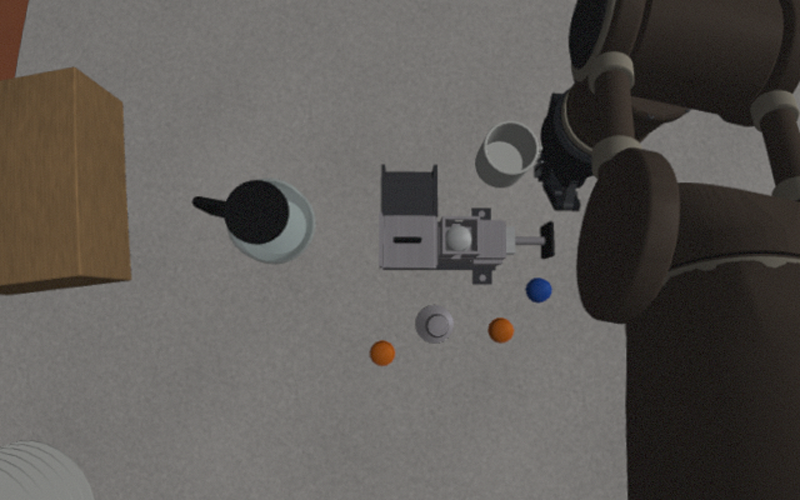

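The cover is shut with the fin at (407,240), about 2 mm further shut than at the start. The plate (548,240) is at rest, the other things stand where they were, and the arm touches nothing. I'll hand it in.

```bash
python3 -c "
from h import *
print(order.finish_job(), observe()['clock'])"
```

```text
the job is handed in; nothing more can be done
the job is handed in; nothing more can be done
```

One pod is in the well with the cover shut over it. The job was handed in at about 16 s on the robot's clock.

- **Opening:** I pushed the cover's fin until it met its stop, where the force rose to 9 N with no more travel.
- **Dispensing:** I pushed the plunger once, until the force rose to 20 N with no more movement, and let the spring return it. The top view then showed one pod lying in the well. The plate was back within about 0.2 mm of its first measured position.
- **Shutting:** I pushed the fin back to its shut stop, where the force reached 11 N. The fin had travelled 73.4 mm from the open position, against the nominal 74 mm. It now sits about 2 mm further shut than at the start, so the cover probably began slightly open.
- **Final check:** in the last top view the mug, tamper and decanter stood where they were. The arm was up and touching nothing.

No check failed. The two pods left in the magazine I only checked by seeing the top one still there. The highest force I saw at the wrist was about 21 N.

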